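Lock the drug box with its curved pin

TASK

Lock the white drug box: fold its open hasp leaf down flat over the staple, then thread the curved steel lock pin through the staple along its own arc, from the side facing the robot, so that it pushes up the little red flap and its collar sits home against the staple, and let go with the pin lying flat on the box. The staple can be clamped to either side of its marked place, so feel for the opening gently and never force the pin; do not disturb the jar or the otoscope.

Things in the scene. Friction and masses are not known exactly. Their poses are not given: they have to be found in the camera images.
- lock_box: White steel drug box, 200 (x) x 230 (y) x 70 mm high, fixed. Origin at the centre of its underside, z up, x away from the robot at yaw 0; flat lid top at z = 70. On the lid stands the staple, a steel bridge passed through along box x: two upright round legs of 8 mm diameter, side by side along box y, 11 mm clear between, 27 mm over both; cross bar 12.5 to 18.5 mm above the lid.
- staple_place (a point): Middle of the staple's slot, at lid level, (0, -35, 70) mm in the box frame, axes as the box. The staple is clamped hard (does not yield), its middle anywhere within 14 mm either way along box y from this point; where exactly is NOT measured: it must be felt or seen. Along x its middle is exact; the legs reach from x = -4 to +4 mm.
- hasp_hinge (a point): Middle of the hinge line of the hasp leaf, at (0, -95, 68.5) mm in the box frame; the hinge line runs along box x.
- hasp_leaf (a joint): Angle of the hasp leaf (rad): 0 = flat, top flush with the lid, pointing along box +y; 1.57 = upright. Steel plate 48 mm wide, 3 thick, 115 long from the hinge line, with a slot (12 mm wide, 31 to 89 mm from the hinge line) that passes over the staple. It stays where left; about 1 N at its end moves it.
- leaf_end (a point): Middle of the free end of the hasp leaf, 115 mm from the hinge line.
- lock_pin: Curved lock pin, about 80 g, loose, lying flat. Origin = centre of its arc, on its underside, z up. Round 8 mm bar, centreline 4 mm above the underside, on an arc of radius 45 mm from the collar at (0, -45) mm counterclockwise (from above) over 75 degrees to the tip. Red grip: upright block 30 (x) x 12 (y) x 40 mm high from the underside up, centre at (-32, -45) mm; pinch across the 12 mm.
- pin_tip (a point): Tip end of the bar: centre of its 3.5 mm end rounding, at (43.5, -11.6, 4) mm in the pin frame.
- pin_collar (a point): Centre of the collar's front face, at (0, -45, 4) mm in the pin frame; the bar leaves it along +x. The collar (6 long, 18 wide, 14 mm high) does not pass the staple. Threaded home, the pin lies on the lid at the box's yaw, collar face against the legs, arc centre at (-4, +45) mm (box axes) from the staple's middle; it gets there by turning counterclockwise about that centre.
- dressing_jar: Steel dressing jar with a lid, 119 mm across, 87 mm high, loose bystander behind the box; origin at the centre of its underside.
- otoscope: Otoscope lying on the table, 203 x 37 x 54 mm, loose bystander; origin at its underside.
- staple_flap (a joint): Angle of the small red flap, 9 x 10 mm, that hangs behind the staple's opening (on its +x side) from the cross bar (rad): 0 = hanging down, closing the opening; the pin passing through swings it up, away from the robot, to about 1 and it then rests on the bar. Very light; falls back when the pin is drawn out.
Mind the look-alikes: they are no part of the job. Of the things that look like the lock_pin, the larger one is meant.

How it is judged:
By the outcome, as a careful person would: the job done as asked, in the order asked, and still so for the second after the job is handed in, with the robot touching nothing.
It also fails if it takes over 72 s, if anything falls off the work surface, if the arm or the gripper's body presses on something with over 40 N, if the wrist force passes 120 N, or if a joint passes its speed limit or range.

ROBOT

A 6-joint arm with a two-finger parallel gripper is mounted at the origin on a cart in front of the work surface, level with it; the furniture and walls round the work are solid. World frame = base frame: x ahead of the robot, y to its left, z up, the work surface at z = 0. Lengths are in m, angles in rad, forces in N, time in s.
With the tool pointing down it reaches from about 0.35 to 0.775 m from the base axis. Payload 7.3 kg.
Tool frame: the origin (TCP) lies at the very end of the fingers, on their centre line; the grasp point (between the pads) lies 19 mm behind it (pinch_z is the distance from the TCP to the grasp point, in m); z points along the fingers, y is the line along which they close (so a half turn about z gives the same grasp; the last joint's range is limited). The gripper opens to 92 mm and grips with 3 to 60 N. Pads are 19 mm wide; open, the fingers measure 130 mm over their backs; the gripper's body (75 mm by 190 mm) begins 47 mm behind the grasp point.
Start: joints at [1.013, 0.342, 1.524, -0, 1.275, -0.146], TCP at [0.21, 0.481, 0.227] pointing down, gripper open.
Joint ranges: [-2.53, 2.53], [-0.77, 2.02], [0.04, 2.7], [-1, 4.14], [0.28, 2.66], [-3.11, 3.11]. Speed limits (rad/s): [2.57, 2.57, 3.14, 3.14, 3.14, 3.14].

INTERFACE

Orientations are given as [roll, pitch, yaw] about the fixed x, y, z axes, in that order (R = Rz(yaw) Ry(pitch) Rx(roll)).
In Python, from cell import * gives the robot as it stands.
- The arm moves only by the tool arm_command, never from a script. Its arguments are lists of equal length, an entry for each row: "fingers": the gripper command: -1 is fully open, 1 is shut, values between are in proportion; "travel": the shift along the tool's x, y, z in m, a list of three; "dr": the turn, a rotation vector about the tool's x, y, z in degrees, a list of three. In form: {"fingers": [fingers, ...], "travel": [[x, y, z], ...], "dr": [[wx, wy, wz], ...]}. A call has 1 to 8 rows; each row is the pose to reach, as a shift and turn from the pose commanded when the call began, along the tool's axes at that moment; what a row does not reach only later rows make up. A row lasts 1/12 s, in which the tool goes at most 41.7 mm and 7.16 degrees, less where a joint would pass 70% of its speed; a pose out of reach is approached as far as the arm can. A call with a gripper value outside its range is refused whole. The fingers move at their own pace and stop on an object; "squeeze" is the grip in N (left out, the last holds). Time passes only in rows, so rows that repeat a pose let the fingers close. It gives the time, the measured TCP pose, the force, the opening and the grip force at its end, in the units of the state.
- observe(): the state, without advancing time (a new reading comes with each control period).
- read_camera(name): name is "scene" or "side" or "wrist"; returns a dict with "color" (400x640x3 uint8, blue, green, red), "z_map" (400x640 float32, m along the optical axis (not along the pixel's ray), 0 where there is no reading), "fx", "fy", "cx", "cy" (pixels), "k1" (the pictures are not rectified: a ray, as slopes to the right and down, at radius r is drawn at 1 + k1 r^2 times it, then the intrinsics apply), "R" (3x3) and "t" (3): a world point X has camera coordinates R X + t. Camera axes: x right, y down, z forward; pixel columns grow to the right and rows downward; lengths in m; the calibration is good to about 2 mm. A picture is of the moment at which its call begins.
- hand_in(): hands the job in; it is judged then, once.
The state is a dict: "time": time; "qpos": joint angles; "qvel": joint speeds; "joint_efforts": joint torques, N m; "tool_pos": TCP position; "tool_rot": TCP orientation; "contact_force": force on the tool from outside, world axes, zero at the start; "torque": the same for the moment, N m; "opening": finger opening in m; "grip_force": force on a finger pad.
Only numpy, scipy, OpenCV 4.12 (cv2) and the standard library are available. Lean on these libraries where they do the work, as an engineer would, in place of code of your own. Each camera call takes 0.05 s, during which the arm holds its last target. There are 200 camera calls.

## Working session

There is one attempt and no reset: what is moved stays moved. The work goes in short steps, Python scripts to look and compute and a tool call to move; the robot and the scene stay as the last step left them, time stands still between calls to the robot, and variables do not carry over. Pictures are saved under pics/ and viewed, at most 10 in all, crops included, and the job is handed in when it is done.

Besides the shell and the picture viewer there is one more tool, called after "Call:" as name(argument=value, ...), one argument or row to a line, values as JSON. arm_command: Moves the arm, as the interface text tells. Its arguments: {"type":"object","properties":{"fingers":{"type":"array","items":{"type":"number"}},"travel":{"type":"array","items":{"type":"array","items":{"type":"number"}}},"dr":{"type":"array","items":{"type":"array","items":{"type":"number"}}},"squeeze":{"type":"number"}},"required":["fingers","travel","dr"]}

```bash
ls; mkdir -p pics; cat > h.py <<'E'
from cell import *
import numpy as np, cv2, pickle
def grab(tag):
    d={}
    for n in ("scene","side","wrist"):
        c=read_camera(n); d[n]=c; cv2.imwrite(f"pics/{tag}_{n}.png",c["color"])
    pickle.dump(d,open(f"{tag}.pkl","wb")); return d
def load(tag): return pickle.load(open(f"{tag}.pkl","rb"))
def ray(c,u,v):
    K=np.array([[c["fx"],0,c["cx"]],[0,c["fy"],c["cy"]],[0,0,1.]])
    p=cv2.undistortPoints(np.array([[[u,v]]],float),K,np.array([c["k1"],0,0,0.]))[0,0]
    R=np.array(c["R"]);t=np.array(c["t"])
    return -R.T@t, R.T@np.array([p[0],p[1],1])
def onz(c,u,v,z):
    o,d=ray(c,u,v); return o+d*(z-o[2])/d[2]
def proj(c,X):
    p=np.array(c["R"])@np.array(X,float)+np.array(c["t"]); a=p[:2]/p[2]; a=a*(1+c["k1"]*(a@a))
    return np.array([c["fx"]*a[0]+c["cx"],c["fy"]*a[1]+c["cy"]])
def cloud(c):
    h,w=c["z_map"].shape; uu,vv=np.meshgrid(np.arange(w),np.arange(h))
    K=np.array([[c["fx"],0,c["cx"]],[0,c["fy"],c["cy"]],[0,0,1.]])
    p=cv2.undistortPoints(np.stack([uu,vv],-1).reshape(-1,1,2).astype(float),K,np.array([c["k1"],0,0,0.])).reshape(h,w,2)
    z=c["z_map"]; P=np.dstack([p*z[...,None],z])-np.array(c["t"])
    P=P@np.array(c["R"]); P[z==0]=np.nan; return P
E
python3 - <<'E'
from h import *
d=grab("a")
for n,c in d.items(): print(n,c["fx"],c["k1"],(-np.array(c["R"]).T@np.array(c["t"])).round(3))
s=observe();print(s["tool_pos"],s["tool_rot"],s["opening"],s["contact_force"],s["time"])
im=np.vstack([d["scene"]["color"],d["side"]["color"]]);cv2.imwrite("pics/a1.png",cv2.resize(im,(480,600),interpolation=cv2.INTER_AREA))
E
```

```text
pics
scene 371.02817639603154 -0.08520789277709746 [0.221 0.678 0.536]
side 417.3478835815533 -0.025497747104749773 [0.299 0.878 0.628]
wrist 309.82054922725825 0.01150770415662556 [0.146 0.508 0.384]
[0.20995644 0.48087801 0.22621949] [-3.14049471e+00 -1.50008549e-04  2.72981007e+00] 0.09209221542916311 [ 0.15150602 -0.54453465  0.82430243] 0.15
```

View pics/a_scene.png

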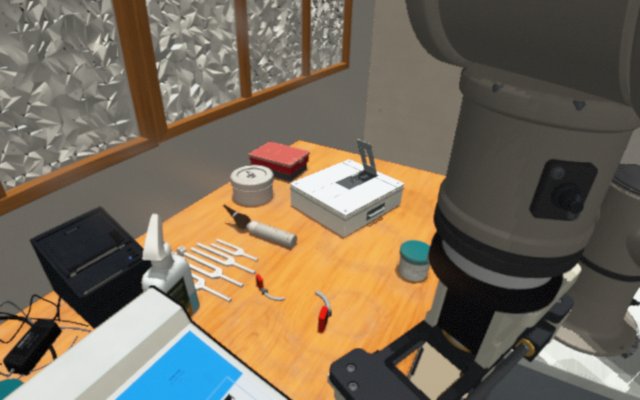

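View pics/a_side.png

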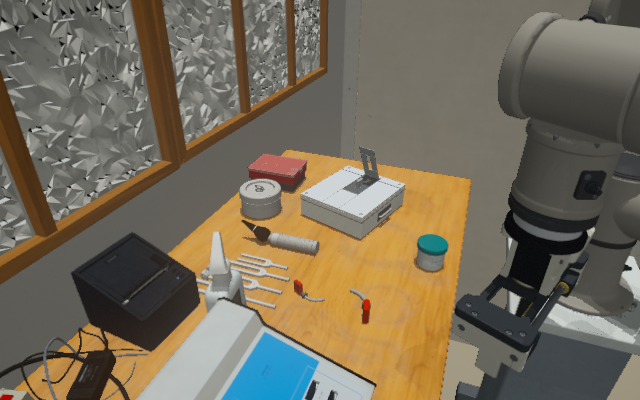

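The scene view shows two red-gripped curved pins, A at (265,287) and B at (323,313). The white box is at (347,195) with its leaf upright at (367,157), the jar at (252,185) and the otoscope at (262,230). Next I measure both pins and the box.

```bash
python3 - <<'E'
from h import *
d=load("a")
for n in ("scene","side"):
    c=d[n];P=cloud(c);hsv=cv2.cvtColor(c["color"],cv2.COLOR_BGR2HSV)
    m=(((hsv[...,0]<6)|(hsv[...,0]>174))&(hsv[...,1]>170)&(hsv[...,2]>80)).astype(np.uint8)
    k,l,st,ce=cv2.connectedComponentsWithStats(m)
    for i in range(1,k):
        if st[i,4]>25:
            q=P[l==i];q=q[~np.isnan(q[:,0])]
            if len(q): print(n,st[i],ce[i].round(1),np.median(q,0).round(3),"zmax",np.percentile(q[:,2],97).round(3),"ext",(np.percentile(q,97,0)-np.percentile(q,3,0)).round(3))
    # lid
    w=(hsv[...,1]<40)&(abs(P[...,2]-0.07)<.006)&(P[...,0]>.2)&(P[...,0]<1)&(P[...,1]<.35)
    k,l,st,ce=cv2.connectedComponentsWithStats(w.astype(np.uint8));i=1+st[1:,4].argmax()
    q=P[l==i][:,:2].astype(np.float32);print("lid",st[i],cv2.minAreaRect(q),np.median(P[l==i][:,2]))
    # pins arcs: gray thin non-wood above table near pins
a=d["scene"]["color"][255:345,235:355];b=d["side"]["color"][265:335,275:395]
f=lambda x,s:cv2.resize(x,None,fx=s,fy=s,interpolation=cv2.INTER_CUBIC)
A=f(a,4);B=f(b,4);w=480
cv2.imwrite("pics/b.png",cv2.resize(np.vstack([A,B]),None,fx=.93,fy=.93))
l=d["scene"]["color"][130:240,280:410];m=d["side"]["color"][140:240,295:415]
l=f(l,4)[:, :520];m=f(m,4)
cv2.imwrite("pics/lid.png",np.hstack([cv2.resize(l,(400,338)),cv2.resize(m,(400,338))]))
E
```

```text
scene [251 158  46  16 223] [273.6 166.1] [ 0.825 -0.142  0.041] zmax 0.049 ext [0.137 0.017 0.02 ]
scene [257 275   5  13  43] [259.2 280.7] [0.575 0.262 0.026] zmax 0.031 ext [0.013 0.01  0.023]
scene [319 306   9  26 147] [322.4 318.2] [0.421 0.29  0.037] zmax 0.041 ext [0.012 0.024 0.033]
lid [ 290  160  113   56 3282] ((0.5710829496383667, -0.11412203311920166), (0.233005091547966, 0.2030555158853531), 72.89425659179688) 0.06994930094977173
side [250 171  10   7  28] [254.  174.3] [ 0.904 -0.142  0.043] zmax 0.052 ext [0.029 0.005 0.017]
side [363 300   7  23  94] [365.9 309.3] [0.424 0.289 0.041] zmax 0.044 ext [0.012 0.024 0.034]
side [  0 395  13   5  54] [  6.1 397. ] [0.892 0.676 0.041] zmax 0.044 ext [0.015 0.01  0.005]
lid [ 301  166  104   55 2987] ((0.5714460015296936, -0.11497743427753448), (0.2351446896791458, 0.2018977701663971), 73.58456420898438) 0.07242108588019491
```

View pics/b.png

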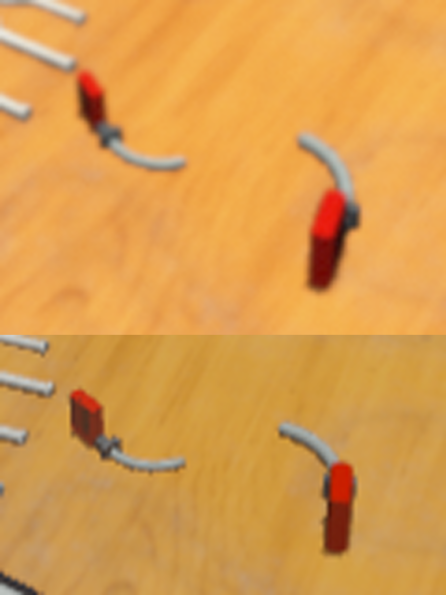

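View pics/lid.png

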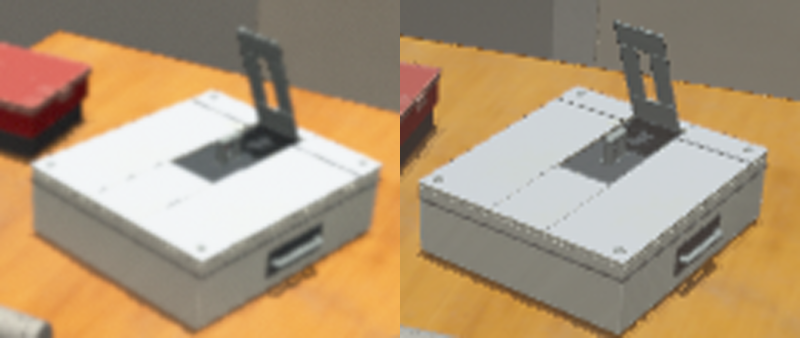

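Pin B, at scene (322,318), is the lock pin: its grip stands 41 mm high. Pin A at (259,281) has only a ~31 mm grip, so it is the small look-alike. The crop confirms B is the larger. The lid crops show the dark leaf upright at the far −y end, with the staple in front of it.

```bash
python3 - <<'E'
from h import *
d=load("a");c=d["scene"]
tip=onz(c,316,292.6,.004);col=onz(c,329,313,.007);c2=d["side"]
tip2=onz(c2,275+283/3.72,265+(428-335)/3.72,.004)
print("tip",tip,tip2,"col",col)
P=cloud(c);hsv=cv2.cvtColor(c["color"],cv2.COLOR_BGR2HSV)
for n in("scene","side"):
    c=d[n];P=cloud(c)
    m=(((c["color"][...,2]>1.8*c["color"][...,1]))&(abs(P[...,0]-.42)<.05)&(abs(P[...,1]-.29)<.05)&(P[...,2]>.034))
    print("griptop",cv2.minAreaRect(P[m][:,:2].astype(np.float32)),m.sum())
    m=(P[...,2]>.095)&(P[...,2]<.3)&(abs(P[...,0]-.543)<.08)&(abs(P[...,1]+.2)<.1)
    q=P[m];print("leaf",len(q),q[:,2].max())
    for lo in np.arange(.095,.2,.02):
        w=q[(q[:,2]>=lo)&(q[:,2]<lo+.02)]
        if len(w):print(lo.round(3),w.mean(0).round(3),np.ptp(w,axis=0).round(3))
E
```

```text
tip [0.47479278 0.21511488 0.004     ] [0.47672815 0.20996465 0.004     ] col [0.42670342 0.25064644 0.007     ]
griptop ((0.42467963695526123, 0.2800389528274536), (0.01189752109348774, 0.02981030009686947), 15.16519832611084) 102
leaf 288 0.17626218206613248
0.095 [ 0.547 -0.191  0.105] [0.046 0.019 0.02 ]
0.115 [ 0.548 -0.182  0.125] [0.047 0.021 0.019]
0.135 [ 0.551 -0.174  0.146] [0.047 0.02  0.02 ]
0.155 [ 0.554 -0.166  0.166] [0.047 0.022 0.02 ]
0.175 [ 0.556 -0.163  0.175] [0.04  0.014 0.001]
griptop ((0.4261399507522583, 0.27970409393310547), (0.0116733992472291, 0.030808905139565468), 15.298901557922363) 81
leaf 281 0.1788338334014906
0.095 [ 0.548 -0.193  0.104] [0.047 0.022 0.02 ]
0.115 [ 0.55  -0.184  0.125] [0.046 0.02  0.02 ]
0.135 [ 0.553 -0.176  0.145] [0.045 0.022 0.02 ]
0.155 [ 0.556 -0.168  0.165] [0.046 0.021 0.02 ]
0.175 [ 0.556 -0.164  0.177] [0.043 0.013 0.004]
```

```bash
cat >> h.py <<'E'
from scipy.spatial.transform import Rotation as Ro
BX=np.array([.571,-.1145]);BY=np.radians(-16.8)
def bw(x,y,z=0):  # box mm -> world
    c,s=np.cos(BY),np.sin(BY);return np.array([BX[0]+(c*x-s*y)/1e3,BX[1]+(s*x+c*y)/1e3,z])
def mv(p,yawdeg):
    s=observe();R0=Ro.from_euler("xyz",s["tool_rot"]);R1=Ro.from_euler("xyz",[np.pi,0,np.radians(yawdeg)])
    t=R0.inv().apply(np.array(p)-s["tool_pos"]);r=(R0.inv()*R1).as_rotvec(degrees=True)
    print("travel",t.round(4),"dr",r.round(2))
E
python3 - <<'E'
from h import *
p=bw(0,-110,.235);print(p,bw(0,-60,.15));mv(p,73.2)
E
```

```text
[ 0.5392065  -0.21980514  0.235     ] [ 0.55365809 -0.17193917  0.15      ]
travel [-0.5822 -0.5103 -0.0083] dr [-6.000e-02  4.000e-02  8.321e+01]
```

Call:
arm_command(
  fingers=[1,1,1,1,1,1,1,1],
  travel=[
    [-0.031,-0.027,-0.008],
    [-0.062,-0.054,-0.008],
    [-0.093,-0.081,-0.008],
    [-0.124,-0.108,-0.008],
    [-0.155,-0.136,-0.008],
    [-0.186,-0.163,-0.008],
    [-0.217,-0.19,-0.008],
    [-0.248,-0.217,-0.008],
  ],
  dr=[
    [0,0,7],
    [0,0,14],
    [0,0,21],
    [0,0,28],
    [0,0,35],
    [0,0,42],
    [0,0,49],
    [0,0,56],
  ],
  squeeze=20,
)

```text
time: 0.82
tool_pos: [0.3507, 0.1812, 0.2348]
tool_rot: [3.141, -0.0, 1.747]
contact_force: [1.6, 0.7, 1.1]
opening: 0.0431
grip_force: 0.0
```

```bash
python3 - <<'E'
from h import *
mv(bw(0,-110,.235),73.2);s=observe();print(s["qpos"],s["tool_pos"])
E
```

```text
travel [-4.278e-01  1.154e-01 -3.000e-04] dr [ 1.000e-02 -1.000e-02  2.688e+01]
[2.81956671e-01 9.22973952e-02 1.82923582e+00 9.95897812e-05
 1.21978906e+00 1.05940557e-01] [0.35069657 0.18115948 0.23476863]
```

Call:
arm_command(
  fingers=[1,1,1,1,1,1,1,1],
  travel=[
    [-0.04,0.011,0],
    [-0.08,0.022,0],
    [-0.12,0.033,0],
    [-0.16,0.044,0],
    [-0.2,0.055,0],
    [-0.24,0.066,0],
    [-0.28,0.077,0],
    [-0.32,0.088,0],
  ],
  dr=[
    [0,0,7],
    [0,0,14],
    [0,0,21],
    [0,0,27],
    [0,0,27],
    [0,0,27],
    [0,0,27],
    [0,0,27],
  ],
)

```text
time: 1.48
tool_pos: [0.4952, -0.1179, 0.2345]
tool_rot: [-3.141, -0.0, 1.281]
contact_force: [1.2, 0.4, 0.5]
opening: 0.0001
grip_force: 0.0
```

```bash
python3 - <<'E'
from h import *
mv(bw(0,-110,.235),73.2);s=observe();print(s["qpos"],s["tool_pos"],s["contact_force"])
d=grab("b")
c=d["wrist"];P=cloud(c);hsv=cv2.cvtColor(c["color"],cv2.COLOR_BGR2HSV)
print((-np.array(c["R"]).T@np.array(c["t"])))
E
```

```text
travel [-0.085   0.0713 -0.0005] dr [-0.01 -0.02  0.18]
[-3.84623807e-01  3.06684331e-01  1.55345446e+00  2.56434885e-04
  1.28173646e+00 -9.45668867e-02] [ 0.49521001 -0.11794704  0.2345243 ] [1.1564435  0.36707236 0.46969772]
[ 0.51720392 -0.0542543   0.39182581]
```

View pics/b_wrist.png

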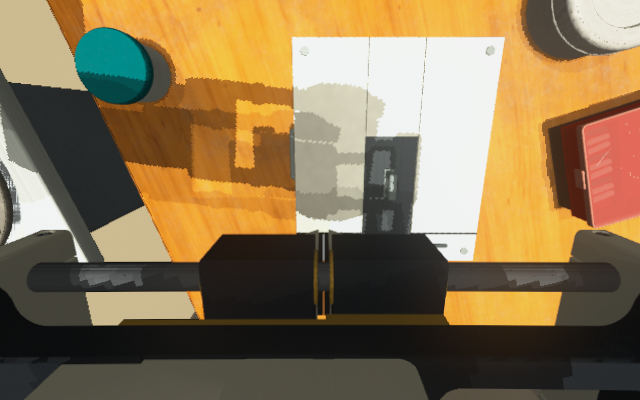

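The wrist view shows the lid, with corners at about (292,38) and (505,38), and the staple in its dark recess at about (390,182). The leaf does not hide it. Next I refine the box pose and the staple offset from this view.

```bash
python3 - <<'E'
from h import *
c=load("b")["wrist"];P=cloud(c)
m=(abs(P[...,2]-.07)<.006);m[225:]=0
k,l,st,_=cv2.connectedComponentsWithStats(m.astype(np.uint8));i=1+st[1:,4].argmax();l=l==i;print(st[i],np.median(P[l][:,2]))
L=[];Rr=[]
for v in range(60,215,3):
    u=np.where(l[v])[0];L.append(onz(c,u.min()-.5,v,.07)[:2]);Rr.append(onz(c,u.max()+.5,v,.07)[:2])
T=[onz(c,u,np.where(l[:,u])[0].min()-.5,.07)[:2] for u in range(315,485,3)]
for n,q in (("L",L),("R",Rr),("T",T)):
    vx,vy,x,y=cv2.fitLine(np.array(q,np.float32),cv2.DIST_HUBER,0,.001,.001).ravel();print(n,np.degrees(np.arctan2(vy,vx)),x,y)
    if n=="L":a=np.array([vx,vy,x,y])
    elif n=="R":b=np.array([vx,vy,x,y])
    else:t=np.array([vx,vy,x,y])
cx=lambda p,q:np.linalg.solve(np.array([p[:2],-q[:2]]).T,q[2:]-p[2:])[0]*p[:2]+p[2:]
A=cx(a,t);B=cx(b,t);print("corners",A,B,np.linalg.norm(A-B)); print("box -x+y, +x+y expected",bw(-100,115),bw(100,115))
# staple: high points
def box(q):
    dd=(q[...,:2]-BX)*1e3;cc,s=np.cos(BY),np.sin(BY);return np.stack([cc*dd[...,0]+s*dd[...,1],-s*dd[...,0]+cc*dd[...,1],q[...,2]*1e3],-1)
Q=box(P);m=(Q[...,2]>82)&(abs(Q[...,0])<15)&(abs(Q[...,1]+35)<35);m[232:]=0
q=Q[m];print(m.sum(),q.min(0),q.max(0),np.median(q,0)); print(np.argwhere(m).min(0),np.argwhere(m).max(0))
im=c["color"][130:232,355:430];cv2.imwrite("pics/st.png",cv2.resize(im,None,fx=5.5,fy=5.5,interpolation=cv2.INTER_CUBIC))
E
```

```text
[  292    36   213   189 36586] 0.06991933249410613
L 73.082954 0.48243988 -0.06744695
R 72.91532 0.67288816 -0.12519808
T -16.930834 0.5885368 -0.0016502894
corners [0.5097467  0.02233431] [ 0.7003948  -0.03570112] 0.19928578
box -x+y, +x+y expected [0.50850671 0.02449492 0.        ] [ 0.69997061 -0.03331144  0.        ]
239 [ -2.91770542 -40.21768681  82.25770199] [  7.85564616 -13.99200844  90.10567117] [  1.03561509 -26.54105539  88.02715365]
[173 388] [199 398]
```

View pics/st.png

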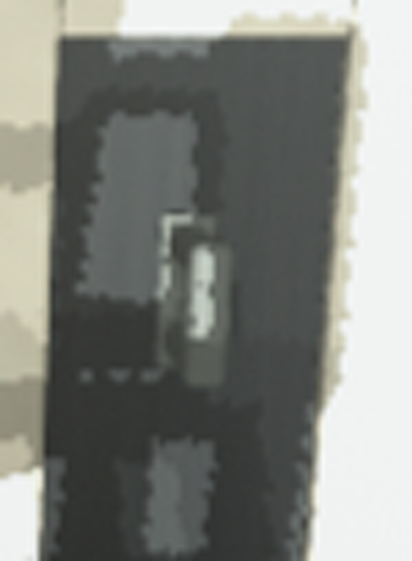

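```bash
cat >> h.py <<'E'
BX=np.array([.5714,-.1167]);BY=np.radians(-17)
ST=-25.2
E
python3 - <<'E'
from h import *
mv(bw(0,-95,.235),73);mv(bw(0,-95,.16),73)
E
```

```text
travel [-0.0714  0.072  -0.0014] dr [-0.07 -0.    0.18]
travel [-0.0714  0.0721  0.0736] dr [-0.07 -0.    0.18]
```

Call:
arm_command(
  fingers=[1,1,1,1,1,1,1,1],
  travel=[
    [-0.025,0.025,-0.001],
    [-0.05,0.05,-0.001],
    [-0.072,0.072,-0.001],
    [-0.072,0.072,0.02],
    [-0.072,0.072,0.045],
    [-0.072,0.072,0.073],
    [-0.072,0.072,0.073],
    [-0.072,0.072,0.073],
  ],
  dr=[
    [0,0,0],
    [0,0,0],
    [0,0,0],
    [0,0,0],
    [0,0,0],
    [0,0,0],
    [0,0,0],
    [0,0,0],
  ],
)

```text
time: 2.3
tool_pos: [0.5425, -0.204, 0.161]
tool_rot: [-3.138, -0.001, 1.282]
contact_force: [0.9, -0.4, 1.3]
opening: 0.0004
grip_force: 0.0
```

```bash
python3 - <<'E'
from h import *
s=observe();print(s["contact_force"])
for y,z in ((-52,160),(-37,149),(-22,136),(-9,121),(-1,104),(4,87),(5,72)): mv(bw(0,y,z/1e3),73)
E
```

```text
[ 0.91662388 -0.38410573  1.27350113]
travel [0.0399 0.0024 0.001 ] dr [-0.2  -0.06  0.46]
travel [0.0549 0.0026 0.012 ] dr [-0.2  -0.06  0.46]
travel [0.0699 0.0028 0.025 ] dr [-0.2  -0.06  0.46]
travel [0.0829 0.0029 0.04  ] dr [-0.2  -0.06  0.46]
travel [0.0909 0.0031 0.057 ] dr [-0.2  -0.06  0.46]
travel [0.0959 0.0032 0.0741] dr [-0.2  -0.06  0.46]
travel [0.0969 0.0032 0.0891] dr [-0.2  -0.06  0.46]
```

Call:
arm_command(
  fingers=[1,1,1,1,1,1,1,1],
  travel=[
    [0.02,0.002,0.001],
    [0.035,0.002,0.001],
    [0.044,0.003,0.004],
    [0.052,0.003,0.01],
    [0.06,0.003,0.016],
    [0.068,0.003,0.023],
    [0.075,0.003,0.031],
    [0.082,0.003,0.04],
  ],
  dr=[
    [0,0,0],
    [0,0,0],
    [0,0,0],
    [0,0,0],
    [0,0,0],
    [0,0,0],
    [0,0,0],
    [0,0,0],
  ],
)

```text
time: 2.97
tool_pos: [0.5697, -0.1272, 0.1209]
tool_rot: [-3.141, 0.0, 1.281]
contact_force: [-0.1, -0.2, 0.0]
opening: 0.0002
grip_force: 0.2
```

Call:
arm_command(
  fingers=[1,1,1,1,1,1,1,1],
  travel=[
    [0.005,0,0.009],
    [0.009,0,0.017],
    [0.012,0,0.026],
    [0.014,0,0.034],
    [0.014,0,0.042],
    [0.015,0,0.047],
    [0.015,0,0.05],
    [0.015,0,0.051],
  ],
  dr=[
    [0,0,0],
    [0,0,0],
    [0,0,0],
    [0,0,0],
    [0,0,0],
    [0,0,0],
    [0,0,0],
    [0,0,0],
  ],
)

```text
time: 3.63
tool_pos: [0.5737, -0.1133, 0.0702]
tool_rot: [-3.141, -0.0, 1.281]
contact_force: [-1.7, 1.1, 2.5]
opening: 0.0001
grip_force: 1.3
```

```bash
python3 - <<'E'
from h import *
mv(bw(0,5,.070),73)
E
```

```text
travel [ 0.0011 -0.0012  0.0002] dr [-0.05 -0.01  0.39]
```

Call:
arm_command(
  fingers=[1,1,1,1,1,1,1,1],
  travel=[
    [0.001,0,0.001],
    [0.001,0,0.002],
    [0.001,0,0.002],
    [0.001,0,-0.02],
    [0.0,0,-0.06],
    [-0.02,0,-0.1],
    [-0.06,0,-0.13],
    [-0.09,0,-0.13],
  ],
  dr=[
    [0,0,0],
    [0,0,0],
    [0,0,0],
    [0,0,0],
    [0,0,0],
    [0,0,0],
    [0,0,0],
    [0,0,0],
  ],
)

```text
time: 4.3
tool_pos: [0.5505, -0.2, 0.2068]
tool_rot: [3.131, 0.001, 1.284]
contact_force: [1.3, -0.9, 0.2]
opening: 0.0004
grip_force: 0.0
```

```bash
python3 - <<'E'
from h import *
d=grab("c");c=d["wrist"];P=cloud(c)
def box(q):
    dd=(q[...,:2]-BX)*1e3;cc,s=np.cos(BY),np.sin(BY);return np.stack([cc*dd[...,0]+s*dd[...,1],-s*dd[...,0]+cc*dd[...,1],q[...,2]*1e3],-1)
Q=box(P);m=(Q[...,2]>82)&(abs(Q[...,0])<15)&(abs(Q[...,1]+35)<35);m[232:]=0
q=Q[m];print(m.sum(),q.min(0),q.max(0),np.median(q,0)); print(np.argwhere(m).min(0),np.argwhere(m).max(0))
m=(Q[...,2]>60)&(abs(Q[...,0])<20)&(Q[...,1]>-2)&(Q[...,1]<18);m[232:]=0;print("leaf end z",np.percentile(Q[m][:,2],[5,50,95]))
T=np.array([box(onz(c,u,np.where(abs(P[:220,u,2]-.07)<.006)[0].min()-.5,.07)) for u in range(330,460,5)]);print("top edge y",T[:,1].round(1)[::5])
for n in("scene","side"):
  c=d[n];Q=box(cloud(c));m=(Q[...,2]>82)&(Q[...,2]<95)&(abs(Q[...,0])<15)&(abs(Q[...,1]+35)<35);q=Q[m];print(n,len(q))
  if len(q):print(q.min(0),q.max(0),np.median(q,0))
c=d["wrist"];im=c["color"];cv2.imwrite("pics/c2.png",cv2.resize(im[60:240,330:460],None,fx=3.3,fy=3.3,interpolation=cv2.INTER_CUBIC))
E
```

```text
351 [ -3.46999592 -38.92295979  82.21683847] [  6.98981639 -12.30353869  90.06024145] [  0.89256745 -25.42761903  88.00098355]
[104 314] [136 326]
leaf end z [68.82421065 70.00183613 71.29950273]Traceback (most recent call last):
  File "<stdin>", line 8, in <module>
    return umr_minimum(a, axis, None, out, keepdims, initial, where)
ValueError: zero-size array to reduction operation minimum which has no identity
```

```bash
python3 - <<'E'
from h import *
mv([.4253,.2799,.20],105.2)
E
```

```text
travel [ 0.4259 -0.257   0.001 ] dr [  0.16   0.09 -32.03]
```

Call:
arm_command(
  fingers=[1,0,-1,-1,-1,-1,-1,-1],
  travel=[
    [0.03,-0.018,0],
    [0.065,-0.039,0],
    [0.1,-0.06,0],
    [0.135,-0.081,0],
    [0.17,-0.102,0],
    [0.205,-0.123,0],
    [0.24,-0.144,0],
    [0.275,-0.166,0],
  ],
  dr=[
    [0,0,-4],
    [0,0,-8],
    [0,0,-12],
    [0,0,-16],
    [0,0,-20],
    [0,0,-24],
    [0,0,-28],
    [0,0,-32],
  ],
)

```text
time: 5.12
tool_pos: [0.4662, 0.1142, 0.2003]
tool_rot: [-3.141, -0.001, 1.844]
contact_force: [1.3, 0.1, -1.0]
opening: 0.0425
grip_force: 0.0
```

```bash
python3 - <<'E'
from h import *
mv([.4253,.2799,.20],105.2)
E
```

```text
travel [0.1706 0.0053 0.0004] dr [-0.03 -0.04  0.44]
```

Call:
arm_command(
  fingers=[-1,-1,-1,-1,-1,-1,-1,-1],
  travel=[
    [0.035,0.001,0],
    [0.07,0.002,0],
    [0.105,0.003,0],
    [0.14,0.004,0],
    [0.16,0.004,0],
    [0.172,0.004,0],
    [0.172,0.004,0],
    [0.172,0.004,0],
  ],
  dr=[
    [0,0,0],
    [0,0,0],
    [0,0,0],
    [0,0,0],
    [0,0,0],
    [0,0,0],
    [0,0,0],
    [0,0,0],
  ],
)

```text
time: 5.78
tool_pos: [0.4253, 0.2785, 0.2003]
tool_rot: [-3.141, 0.0, 1.841]
contact_force: [0.4, -0.4, -0.0]
opening: 0.0908
grip_force: 0.0
```

```bash
python3 - <<'E'
from h import *
c=read_camera("wrist");cv2.imwrite("pics/d_w.png",c["color"]);P=cloud(c)
s=observe();print(s["tool_pos"],s["tool_rot"])
im=c["color"].astype(int);r=(im[...,2]>1.8*im[...,1])&(im[...,2]>60)&(abs(P[...,0]-.425)<.06)&(abs(P[...,1]-.28)<.06)
m=r&(P[...,2]>.036)&(P[...,2]<.046)
print(m.sum(),np.argwhere(m).min(0),np.argwhere(m).max(0))
k,l,st,_=cv2.connectedComponentsWithStats(m.astype(np.uint8));l=l==1+st[1:,4].argmax()
ct=max(cv2.findContours(l.astype(np.uint8),cv2.RETR_EXTERNAL,cv2.CHAIN_APPROX_NONE)[0],key=cv2.contourArea).reshape(-1,2)
q=np.array([onz(c,u,v,.04)[:2] for u,v in ct],np.float32);print("grip",cv2.minAreaRect(q),P[l].mean(0))
# dark collar/bar
m=(P[...,2]>.004)&(P[...,2]<.02)&(abs(P[...,0]-.44)<.07)&(P[...,1]<.262)&(P[...,1]>.19)
ys=np.argwhere(m);print(m.sum(),ys.min(0) if len(ys) else 0,ys.max(0) if len(ys) else 0)
mv([.4253,.2799,.01],105.2)
E
```

```text
[0.42569055 0.27777242 0.20040774] [-3.14091098e+00  4.82003165e-04  1.83995208e+00]
312 [170 318] [197 329]
grip ((0.4254128038883209, 0.27911099791526794), (0.01162321399897337, 0.02899281680583954), 15.327662467956543) [0.42544944 0.27901172 0.0392736 ]
421 [197 316] [241 351]
travel [0.0022 0.0003 0.1904] dr [-0.04  0.03  0.22]
```

View pics/d_w.png

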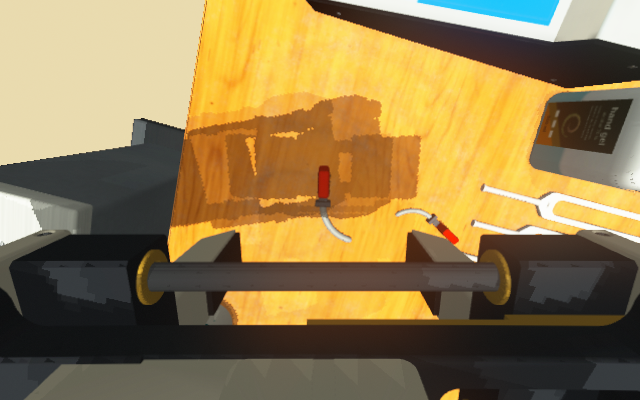

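The wrist view shows the lock pin with its grip at (323,183) and its bar curling to (350,240). The small pin at (437,228) is clear of the fingers if I part-close them. I descend to grasp.

Call:
arm_command(
  fingers=[-0.1,-0.1,-0.1,-0.1,-0.1,-0.1,-0.1,-0.1],
  travel=[
    [0.0013,0,0.02],
    [0.0013,0,0.055],
    [0.0013,0,0.09],
    [0.0013,0,0.125],
    [0.0013,0,0.155],
    [0.0013,0,0.178],
    [0.0013,0,0.193],
    [0.0013,0,0.193],
  ],
  dr=[
    [0,0,0],
    [0,0,0],
    [0,0,0.2],
    [0,0,0.2],
    [0,0,0.2],
    [0,0,0.2],
    [0,0,0.2],
    [0,0,0.2],
  ],
)

```text
time: 6.5
tool_pos: [0.424, 0.2772, 0.0048]
tool_rot: [-3.135, 0.001, 1.834]
contact_force: [0.3, -0.1, 0.1]
opening: 0.0509
grip_force: 0.0
```

```bash
python3 - <<'E'
from h import *
mv([.4254,.2791,.007],105.3);print(observe()["opening"])
E
```

```text
travel [ 0.0015  0.0018 -0.0022] dr [-0.35  0.07 -0.22]
0.05093957954583213
```

Call:
arm_command(
  fingers=[0.6,0.8,1,1,1,1,1,1],
  travel=[
    [0,0,0],
    [0,0,0],
    [0,0,0],
    [0,0,0],
    [0,0,0],
    [0,0,0],
    [0,0,0],
    [0,0,0],
  ],
  dr=[
    [0,0,0],
    [0,0,0],
    [0,0,0],
    [0,0,0],
    [0,0,0],
    [0,0,0],
    [0,0,0],
    [0,0,0],
  ],
  squeeze=30,
)

```text
time: 7.17
tool_pos: [0.4257, 0.2797, 0.0083]
tool_rot: [3.141, -0.0, 1.836]
contact_force: [-0.4, 0.3, 5.6]
opening: 0.0118
grip_force: 29.9
```

```bash
cat >> h.py <<'E'
def thome(th,sy=ST,back=0,gx=0.,gy=0.):
    """TCP xy & tool yaw for pin at theta deg before home; gx,gy: TCP in pin frame rel. grip centre (mm)"""
    a=np.radians(-th);c,s=np.cos(a),np.sin(a);x,y=-32+gx,-45+gy
    bx=-4-back+c*x-s*y;by=sy+45+s*x+c*y
    return bw(bx,by),np.degrees(BY)-th+180
E
python3 - <<'E'
from h import *
s=observe();print(s["tool_pos"],s["tool_rot"],s["opening"],s["grip_force"],s["contact_force"])
for th in(88,82,75,40,0):print(th,thome(th,-25.4))
E
```

```text
[0.42569304 0.27971774 0.00825935] [ 3.14074410e+00 -1.35235876e-04  1.83639334e+00] 0.011794414377056379 29.940294921398163 [-0.437632    0.33276498  5.58156921]
88 (array([ 0.53812081, -0.05423046,  0.        ]), np.float64(75.0))
82 (array([ 0.53386519, -0.05814136,  0.        ]), np.float64(81.0))
75 (array([ 0.52944946, -0.06323596,  0.        ]), np.float64(88.0))
40 (array([ 0.51813664, -0.09445824,  0.        ]), np.float64(123.0))
0 (array([ 0.52954679, -0.13046476,  0.        ]), np.float64(163.0))
```

Call:
arm_command(
  fingers=[1,1,1,1,1,1,1,1],
  travel=[
    [0,0,-0.02],
    [0,0,-0.05],
    [0,0,-0.08],
    [0,0,-0.11],
    [0,0,-0.14],
    [0,0,-0.14],
    [0,0,-0.14],
    [0,0,-0.14],
  ],
  dr=[
    [0,0,0],
    [0,0,0],
    [0,0,0],
    [0,0,0],
    [0,0,0],
    [0,0,0],
    [0,0,0],
    [0,0,0],
  ],
)

```text
time: 7.83
tool_pos: [0.4248, 0.2793, 0.1469]
tool_rot: [-3.14, 0.0, 1.836]
contact_force: [0.4, -0.2, -0.8]
opening: 0.0122
grip_force: 29.9
```

```bash
python3 - <<'E'
from h import *
s=observe();print(s["opening"],s["contact_force"])
p,y=thome(90,-25.4,gx=-.5);p[2]=.145;print(p,y);mv(p,y)
E
```

```text
0.012215876563893533 [ 0.36615248 -0.22939917 -0.79733467]
[ 0.53977363 -0.05255031  0.145     ] 73.0
travel [-0.3504  0.0238  0.0019] dr [-7.000e-02  3.000e-02  3.221e+01]
```

Call:
arm_command(
  fingers=[1,1,1,1,1,1,1,1],
  travel=[
    [-0.03,0.002,0],
    [-0.065,0.004,0],
    [-0.1,0.007,0],
    [-0.14,0.009,0],
    [-0.18,0.012,0],
    [-0.22,0.015,0],
    [-0.26,0.018,0],
    [-0.3,0.02,0],
  ],
  dr=[
    [0,0,4],
    [0,0,8],
    [0,0,12],
    [0,0,16],
    [0,0,20],
    [0,0,24],
    [0,0,28],
    [0,0,32],
  ],
)

```text
time: 8.5
tool_pos: [0.5228, -0.0065, 0.1457]
tool_rot: [-3.138, 0.0, 1.274]
contact_force: [0.2, 0.2, -1.4]
opening: 0.0119
grip_force: 29.9
```

```bash
python3 - <<'E'
from h import *
p,y=thome(90,-25.4,gx=-.5);p[2]=.145;mv(p,y)
E
```

```text
travel [-0.0391  0.0297  0.0006] dr [-0.21  0.02  0.01]
```

Call:
arm_command(
  fingers=[1,1,1,1,1,1,1,1],
  travel=[
    [-0.015,0.01,0],
    [-0.03,0.022,0],
    [-0.037,0.029,0.0],
    [-0.037,0.029,0.02],
    [-0.037,0.029,0.04],
    [-0.037,0.029,0.05],
    [-0.037,0.029,0.05],
    [-0.037,0.029,0.05],
  ],
  dr=[
    [0,0,0],
    [0,0,0],
    [0,0,0],
    [0,0,0],
    [0,0,0],
    [0,0,0],
    [0,0,0],
    [0,0,0],
  ],
)

```text
time: 9.17
tool_pos: [0.54, -0.0479, 0.097]
tool_rot: [-3.139, -0.0, 1.278]
contact_force: [0.2, -0.2, -0.6]
opening: 0.012
grip_force: 29.9
```

```bash
python3 - <<'E'
from h import *
p,y=thome(90,-25.4,gx=-.5);p[2]=.080;mv(p,y)
d=grab("e")
f=lambda c,uv,w,h,s:cv2.resize(c["color"][int(uv[1])-h:int(uv[1])+h,int(uv[0])-w:int(uv[0])+w],None,fx=s,fy=s,interpolation=cv2.INTER_CUBIC)
X=bw(-10,0,.08)
u=[proj(d[n],X) for n in("scene","side")];print(u)
cv2.imwrite("pics/e1.png",np.hstack([f(d["scene"],u[0],40,30,5),f(d["side"],u[1],40,30,5)]))
E
```

```text
travel [-0.0046  0.0011  0.017 ] dr [-0.13 -0.    0.25]
[array([350.39923877, 180.65844501]), array([357.37185299, 187.00851748])]
```

View pics/e1.png

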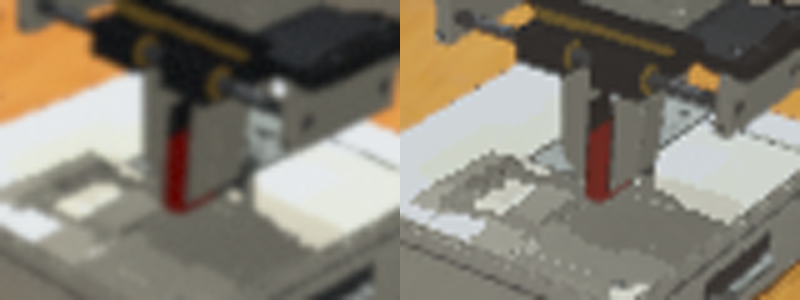

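The side views show the pin held upright over the lid, with the grip at (180,180) in the left crop. The gripper hides the tip, so I go on by feel.

Call:
arm_command(
  fingers=[1,1,1,1,1,1],
  travel=[
    [-0.003,0.001,0.005],
    [-0.004,0.001,0.01],
    [-0.004,0.001,0.014],
    [-0.004,0.001,0.017],
    [-0.004,0.001,0.017],
    [-0.004,0.001,0.017],
  ],
  dr=[
    [0,0,0.2],
    [0,0,0.2],
    [0,0,0.2],
    [0,0,0.2],
    [0,0,0.2],
    [0,0,0.2],
  ],
)

```text
time: 9.82
tool_pos: [0.5402, -0.0526, 0.0805]
tool_rot: [-3.141, -0.0, 1.274]
contact_force: [0.8, 0.1, -1.4]
opening: 0.0117
grip_force: 29.9
```

```bash
cat >> h.py <<'E'
def rows(ths,sy=-25.4,z=.080,back=0,gx=-.5,off=(0,0)):
    s=observe();R0=Ro.from_euler("xyz",s["tool_rot"])
    print("F",s["contact_force"].round(1),"T",np.array(s["torque"]).round(2),"pos",s["tool_pos"].round(4),"yaw",np.degrees(s["tool_rot"][2]).round(2))
    for th in ths:
        p,y=thome(th,sy,back,gx);p[2]=z;R1=Ro.from_euler("xyz",[np.pi,0,np.radians(y)])
        print(th,R0.inv().apply(p-s["tool_pos"]).round(4).tolist(),(R0.inv()*R1).as_rotvec(degrees=True).round(1).tolist())
E
python3 - <<'E'
from h import *
rows([90,87,84,81,78,75,72,69,66])
E
```

```text
F [ 0.8  0.1 -1.4] T [-0.08  0.11 -0.01] pos [ 0.5402 -0.0526  0.0805] yaw 73.0
90 [-0.0001, -0.0004, 0.0005] [-0.0, -0.0, 0.0]
87 [-0.0025, -0.0021, 0.0005] [-0.0, -0.0, -3.0]
84 [-0.005, -0.0036, 0.0005] [-0.0, -0.0, -6.0]
81 [-0.0075, -0.0049, 0.0005] [-0.0, -0.0, -9.0]
78 [-0.0101, -0.0062, 0.0005] [-0.0, -0.0, -12.0]
75 [-0.0128, -0.0073, 0.0005] [-0.0, -0.0, -15.0]
72 [-0.0156, -0.0083, 0.0005] [-0.0, -0.0, -18.0]
69 [-0.0184, -0.0091, 0.0005] [-0.0, -0.0, -21.0]
66 [-0.0212, -0.0097, 0.0005] [-0.0, -0.0, -24.0]
```

Call:
arm_command(
  fingers=[1,1,1,1,1,1,1,1],
  travel=[
    [-0.0013,-0.0012,0],
    [-0.0025,-0.0021,0],
    [-0.0038,-0.0029,0],
    [-0.005,-0.0036,0],
    [-0.0063,-0.0043,0],
    [-0.0075,-0.0049,0],
    [-0.0088,-0.0056,0],
    [-0.0101,-0.0062,0],
  ],
  dr=[
    [0,0,-1.5],
    [0,0,-3],
    [0,0,-4.5],
    [0,0,-6],
    [0,0,-7.5],
    [0,0,-9],
    [0,0,-10.5],
    [0,0,-12],
  ],
)

```text
time: 10.48
tool_pos: [0.5316, -0.0605, 0.0809]
tool_rot: [3.141, -0.0, 1.485]
contact_force: [0.2, -0.2, -0.3]
opening: 0.0117
grip_force: 29.9
```

```bash
python3 - <<'E'
from h import *
rows([78,76,74,72,70,68,66,64])
E
```

```text
F [ 0.2 -0.2 -0.3] T [-0.01 -0.01 -0.  ] pos [ 0.5316 -0.0605  0.0809] yaw 85.08
78 [-0.0, -0.0003, 0.0009] [0.0, -0.0, 0.1]
76 [-0.0016, -0.0014, 0.0009] [0.0, -0.0, -1.9]
74 [-0.0032, -0.0024, 0.0009] [0.0, -0.0, -3.9]
72 [-0.0049, -0.0034, 0.0009] [0.0, -0.0, -5.9]
70 [-0.0066, -0.0044, 0.0009] [0.0, -0.0, -7.9]
68 [-0.0083, -0.0052, 0.0009] [0.0, 0.0, -9.9]
66 [-0.0101, -0.0061, 0.0009] [0.0, 0.0, -11.9]
64 [-0.0119, -0.0068, 0.0009] [0.0, 0.0, -13.9]
```

Call:
arm_command(
  fingers=[1,1,1,1,1,1,1,1],
  travel=[
    [-0.0008,-0.0008,0],
    [-0.0016,-0.0014,0],
    [-0.0024,-0.0019,0],
    [-0.0032,-0.0024,0],
    [-0.004,-0.0029,0],
    [-0.0049,-0.0034,0],
    [-0.0058,-0.0039,0],
    [-0.0058,-0.0039,0],
  ],
  dr=[
    [0,0,-1],
    [0,0,-1.9],
    [0,0,-2.9],
    [0,0,-3.9],
    [0,0,-4.9],
    [0,0,-5.9],
    [0,0,-6.9],
    [0,0,-6.9],
  ],
)

```text
time: 11.15
tool_pos: [0.527, -0.066, 0.0807]
tool_rot: [-3.142, -0.0, 1.605]
contact_force: [-0.3, 0.6, -0.6]
opening: 0.0115
grip_force: 29.9
```

```bash
python3 - <<'E'
from h import *
rows([71,69,67,65,63,61,59,57,55])
E
```

```text
F [-0.3  0.6 -0.6] T [-0.06  0.04 -0.02] pos [ 0.527  -0.066   0.0807] yaw 91.97
71 [0.0002, 0.0002, 0.0007] [-0.0, -0.0, -0.0]
69 [-0.0014, -0.0009, 0.0007] [-0.0, -0.0, -2.0]
67 [-0.0031, -0.0019, 0.0007] [-0.0, -0.0, -4.0]
65 [-0.0047, -0.0029, 0.0007] [-0.0, -0.0, -6.0]
63 [-0.0064, -0.0038, 0.0007] [-0.0, -0.0, -8.0]
61 [-0.0081, -0.0047, 0.0007] [-0.0, -0.0, -10.0]
59 [-0.0099, -0.0055, 0.0007] [-0.0, -0.0, -12.0]
57 [-0.0117, -0.0063, 0.0007] [-0.0, -0.0, -14.0]
55 [-0.0135, -0.007, 0.0007] [-0.0, -0.0, -16.0]
```

Call:
arm_command(
  fingers=[1,1,1,1,1,1,1,1],
  travel=[
    [-0.0008,-0.0005,0],
    [-0.0016,-0.001,0],
    [-0.0024,-0.0015,0],
    [-0.0033,-0.002,0],
    [-0.0041,-0.0026,0],
    [-0.0049,-0.003,0],
    [-0.0058,-0.0035,0],
    [-0.0058,-0.0035,0],
  ],
  dr=[
    [0,0,-1],
    [0,0,-2],
    [0,0,-3],
    [0,0,-4],
    [0,0,-5],
    [0,0,-6],
    [0,0,-7],
    [0,0,-7],
  ],
)

```text
time: 11.82
tool_pos: [0.5237, -0.072, 0.0807]
tool_rot: [3.142, -0.0, 1.727]
contact_force: [0.1, -0.8, -0.8]
opening: 0.0113
grip_force: 29.9
```

```bash
python3 - <<'E'
from h import *
rows([64,62,60,58,56,54,52,50])
E
```

```text
F [ 0.1 -0.8 -0.8] T [ 0.04  0.08 -0.02] pos [ 0.5237 -0.072   0.0807] yaw 98.98
64 [0.0002, 0.0001, 0.0007] [0.0, -0.0, -0.0]
62 [-0.0014, -0.001, 0.0007] [0.0, -0.0, -2.0]
60 [-0.003, -0.002, 0.0007] [0.0, -0.0, -4.0]
58 [-0.0047, -0.003, 0.0007] [0.0, -0.0, -6.0]
56 [-0.0064, -0.0039, 0.0007] [0.0, -0.0, -8.0]
54 [-0.0081, -0.0048, 0.0007] [0.0, -0.0, -10.0]
52 [-0.0099, -0.0056, 0.0007] [0.0, -0.0, -12.0]
50 [-0.0116, -0.0064, 0.0007] [0.0, -0.0, -14.0]
```

Call:
arm_command(
  fingers=[1,1,1,1,1,1,1,1],
  travel=[
    [-0.0014,-0.001,0],
    [-0.003,-0.002,0],
    [-0.0047,-0.003,0],
    [-0.0064,-0.0039,0],
    [-0.0081,-0.0048,0],
    [-0.0099,-0.0056,0],
    [-0.0116,-0.0064,0],
    [-0.0116,-0.0064,0],
  ],
  dr=[
    [0,0,-2],
    [0,0,-4],
    [0,0,-6],
    [0,0,-8],
    [0,0,-10],
    [0,0,-12],
    [0,0,-14],
    [0,0,-14],
  ],
)

```text
time: 12.48
tool_pos: [0.5193, -0.0845, 0.0807]
tool_rot: [3.141, 0.0, 1.972]
contact_force: [0.5, 0.0, -0.2]
opening: 0.0116
grip_force: 29.9
```

```bash
python3 - <<'E'
from h import *
rows([50,47,44,41,38,35,32,29])
E
```

```text
F [ 0.5  0.  -0.2] T [-0.07  0.03  0.04] pos [ 0.5193 -0.0845  0.0807] yaw 112.96
50 [0.0001, -0.0001, 0.0007] [0.0, 0.0, -0.0]
47 [-0.0023, -0.0017, 0.0007] [0.0, 0.0, -3.0]
44 [-0.0048, -0.0032, 0.0007] [0.0, 0.0, -6.0]
41 [-0.0073, -0.0046, 0.0007] [0.0, 0.0, -9.0]
38 [-0.0099, -0.0058, 0.0007] [0.0, 0.0, -12.0]
35 [-0.0126, -0.007, 0.0007] [0.0, 0.0, -15.0]
32 [-0.0154, -0.0079, 0.0007] [0.0, 0.0, -18.0]
29 [-0.0182, -0.0087, 0.0007] [0.0, 0.0, -21.0]
```

```bash
cat >> h.py <<'E'
def box(q):
    dd=(q[...,:2]-BX)*1e3;cc,s=np.cos(BY),np.sin(BY);return np.stack([cc*dd[...,0]+s*dd[...,1],-s*dd[...,0]+cc*dd[...,1],q[...,2]*1e3],-1)
def arcchk():
    for n in("wrist","scene","side"):
        c=read_camera(n);Q=box(cloud(c));m=(Q[...,2]>73)&(Q[...,2]<86)&(Q[...,0]>6)&(Q[...,0]<60)&(Q[...,1]>-60)&(Q[...,1]<50)
        q=Q[m];im=c["color"].astype(int)[(abs(Q[...,0])<25)&(abs(Q[...,1]+25)<25)&(Q[...,2]>70)&(Q[...,2]<100)] if len(q) else np.zeros((0,3))
        print(n,len(q),"red",((im[:,2]>1.8*im[:,1])&(im[:,2]>50)).sum())
        if len(q):print(q.min(0).round(1),q.max(0).round(1)); print(q[np.argsort(q[:,0])][::max(1,len(q)//8)].round(1).tolist())
E
python3 - <<'E'
from h import *
arcchk()
E
```

```text
wrist 0 red 0
scene 7 red 0
[  8.4 -22.2  73. ] [ 17.  -16.5  82.1]
[[8.4, -18.9, 77.0], [9.9, -20.1, 82.1], [10.9, -17.7, 76.5], [11.3, -17.9, 79.3], [13.7, -16.5, 78.8], [15.3, -22.2, 79.2], [17.0, -20.7, 73.0]]
side 104 red 0
[  6.4 -56.6  73. ] [60.  49.6 83.5]
[[6.4, 40.9, 73.1], [14.2, -19.4, 79.9], [23.3, 36.2, 74.7], [31.2, -19.4, 74.3], [37.5, -38.9, 74.2], [43.1, 37.1, 74.7], [48.7, -29.6, 74.3], [54.4, 21.6, 73.9]]
```

Bar points now appear behind the staple at box (15,−21), as predicted for a threaded tip. I continue along the arc.

Call:
arm_command(
  fingers=[1,1,1,1,1,1,1,1],
  travel=[
    [-0.0023,-0.0017,0],
    [-0.0048,-0.0032,0],
    [-0.0073,-0.0046,0],
    [-0.0099,-0.0058,0],
    [-0.0126,-0.007,0],
    [-0.0154,-0.0079,0],
    [-0.0182,-0.0087,0],
    [-0.0182,-0.0087,0],
  ],
  dr=[
    [0,0,-3],
    [0,0,-6],
    [0,0,-9],
    [0,0,-12],
    [0,0,-15],
    [0,0,-18],
    [0,0,-21],
    [0,0,-21],
  ],
)

```text
time: 13.3
tool_pos: [0.5185, -0.1047, 0.0807]
tool_rot: [3.141, 0.0, 2.338]
contact_force: [-0.2, -0.2, -1.1]
opening: 0.0117
grip_force: 29.9
```

```bash
python3 - <<'E'
from h import *
rows([29,26,23,20,17,14,12,10])
E
```

```text
F [-0.2 -0.2 -1.1] T [-0.01  0.01  0.01] pos [ 0.5185 -0.1047  0.0807] yaw 133.96
29 [0.0001, -0.0, 0.0007] [0.0, 0.0, -0.0]
26 [-0.0023, -0.0017, 0.0007] [0.0, 0.0, -3.0]
23 [-0.0048, -0.0032, 0.0007] [0.0, 0.0, -6.0]
20 [-0.0073, -0.0046, 0.0007] [0.0, 0.0, -9.0]
17 [-0.0099, -0.0058, 0.0007] [0.0, 0.0, -12.0]
14 [-0.0126, -0.0069, 0.0007] [0.0, 0.0, -15.0]
12 [-0.0144, -0.0076, 0.0007] [0.0, 0.0, -17.0]
10 [-0.0163, -0.0081, 0.0007] [0.0, 0.0, -19.0]
```

Call:
arm_command(
  fingers=[1,1,1,1,1,1,1,1],
  travel=[
    [-0.0023,-0.0017,0],
    [-0.0048,-0.0032,0],
    [-0.0073,-0.0046,0],
    [-0.0099,-0.0058,0],
    [-0.0126,-0.0069,0],
    [-0.0144,-0.0076,0],
    [-0.0163,-0.0081,0],
    [-0.0163,-0.0081,0],
  ],
  dr=[
    [0,0,-3],
    [0,0,-6],
    [0,0,-9],
    [0,0,-12],
    [0,0,-15],
    [0,0,-17],
    [0,0,-19],
    [0,0,-19],
  ],
)

```text
time: 13.97
tool_pos: [0.524, -0.1218, 0.0807]
tool_rot: [3.141, 0.0, 2.668]
contact_force: [-0.2, -0.2, -0.7]
opening: 0.0118
grip_force: 29.9
```

```bash
python3 - <<'E'
from h import *
rows([10,8,6,5,4,3,2,1,0,-1])
E
```

```text
F [-0.2 -0.2 -0.7] T [ 0.05 -0.03 -0.04] pos [ 0.524  -0.1218  0.0807] yaw 152.85
10 [-0.0001, -0.0003, 0.0007] [0.0, 0.0, -0.1]
8 [-0.0017, -0.0014, 0.0007] [0.0, 0.0, -2.1]
6 [-0.0033, -0.0024, 0.0007] [0.0, 0.0, -4.1]
5 [-0.0041, -0.0029, 0.0007] [0.0, 0.0, -5.1]
4 [-0.005, -0.0034, 0.0007] [0.0, 0.0, -6.1]
3 [-0.0058, -0.0039, 0.0007] [0.0, 0.0, -7.1]
2 [-0.0067, -0.0044, 0.0007] [0.0, 0.0, -8.1]
1 [-0.0075, -0.0048, 0.0007] [0.0, 0.0, -9.1]
0 [-0.0084, -0.0052, 0.0007] [0.0, 0.0, -10.1]
-1 [-0.0093, -0.0056, 0.0007] [0.0, 0.0, -11.1]
```

Call:
arm_command(
  fingers=[1,1,1,1,1,1,1,1],
  travel=[
    [-0.0017,-0.0014,0],
    [-0.0033,-0.0024,0],
    [-0.0041,-0.0029,0],
    [-0.005,-0.0034,0],
    [-0.0058,-0.0039,0],
    [-0.0063,-0.0042,0],
    [-0.0067,-0.0044,0],
    [-0.0067,-0.0044,0],
  ],
  dr=[
    [0,0,-2.1],
    [0,0,-4.1],
    [0,0,-5.1],
    [0,0,-6.1],
    [0,0,-7.1],
    [0,0,-7.6],
    [0,0,-8.1],
    [0,0,-8.1],
  ],
)

```text
time: 14.63
tool_pos: [0.5278, -0.1288, 0.0807]
tool_rot: [3.141, 0.0, 2.81]
contact_force: [0.4, 0.8, -1.3]
opening: 0.0114
grip_force: 29.9
```

```bash
python3 - <<'E'
from h import *
rows([2,1,0,-1])
E
```

```text
F [ 0.4  0.8 -1.3] T [-0.04  0.04 -0.01] pos [ 0.5278 -0.1288  0.0807] yaw 161.01
2 [-0.0001, 0.0001, 0.0007] [0.0, 0.0, 0.0]
1 [-0.0009, -0.0005, 0.0007] [0.0, 0.0, -1.0]
0 [-0.0017, -0.001, 0.0007] [0.0, 0.0, -2.0]
-1 [-0.0025, -0.0016, 0.0007] [0.0, 0.0, -3.0]
```

Call:
arm_command(
  fingers=[1,1,1,1,1],
  travel=[
    [-0.0005,-0.0003,0],
    [-0.0009,-0.0005,0],
    [-0.0013,-0.0008,0],
    [-0.0017,-0.001,0],
    [-0.0017,-0.001,0],
  ],
  dr=[
    [0,0,-0.5],
    [0,0,-1],
    [0,0,-1.5],
    [0,0,-2],
    [0,0,-2],
  ],
)

```text
time: 15.05
tool_pos: [0.5286, -0.1302, 0.0806]
tool_rot: [3.141, -0.001, 2.846]
contact_force: [-1.4, 0.7, -0.3]
opening: 0.012
grip_force: 29.9
```

Call:
arm_command(
  fingers=[1,1,1],
  travel=[
    [-0.0005,0,0],
    [-0.001,0,0],
    [-0.001,0,0],
  ],
  dr=[
    [0,0,0],
    [0,0,0],
    [0,0,0],
  ],
)

```text
time: 15.3
tool_pos: [0.5287, -0.1301, 0.0805]
tool_rot: [3.141, -0.003, 2.845]
contact_force: [-5.0, 0.7, 1.9]
opening: 0.0117
grip_force: 29.9
```

```bash
python3 - <<'E'
from h import *
rows([0])
E
```

```text
F [-5.   0.7  1.9] T [0.2  0.92 0.01] pos [ 0.5287 -0.1301  0.0805] yaw 163.01
0 [-0.0004, -0.0001, 0.0004] [0.0, -0.2, 0.0]
```

Call:
arm_command(
  fingers=[1,1,1,1,1],
  travel=[
    [0.0007,0,0.0005],
    [0.0007,0,0.001],
    [0.0007,0,0.0015],
    [0.0007,0,0.002],
    [0.0007,0,0.002],
  ],
  dr=[
    [0,0,0],
    [0,0,0],
    [0,0,0],
    [0,0,0],
    [0,0,0],
  ],
)

```text
time: 15.72
tool_pos: [0.5288, -0.1301, 0.0785]
tool_rot: [3.141, -0.001, 2.845]
contact_force: [-4.7, 1.3, 1.3]
opening: 0.0119
grip_force: 29.9
```

Call:
arm_command(
  fingers=[1,1,1,1],
  travel=[
    [0,0,0.0004],
    [0,0,0.0008],
    [0,0,0.0008],
    [0,0,0.0008],
  ],
  dr=[
    [0,0,0],
    [0,0,0],
    [0,0,0],
    [0,0,0],
  ],
)

```text
time: 16.05
tool_pos: [0.5288, -0.1301, 0.0783]
tool_rot: [3.141, -0.001, 2.845]
contact_force: [-6.5, 1.1, 5.9]
opening: 0.0119
grip_force: 29.9
```

```bash
python3 - <<'E'
from h import *
rows([0]);arcchk()
E
```

```text
F [-6.5  1.1  5.9] T [ 0.3   1.04 -0.04] pos [ 0.5288 -0.1301  0.0783] yaw 163.01
0 [-0.0003, -0.0001, -0.0017] [0.0, -0.1, 0.0]
wrist 0 red 0
scene 40 red 0
[  8.1 -21.3  73.2] [40.3 12.  80.7]
[[8.1, -18.8, 74.2], [15.5, -18.6, 77.4], [22.0, -13.9, 76.4], [25.1, -17.1, 77.1], [28.9, -5.4, 76.6], [31.6, -4.2, 79.0], [34.3, 12.0, 74.3], [35.7, 6.8, 75.0]]
side 148 red 1
[  6.4 -60.   73. ] [59.9 49.3 83. ]
[[6.4, 6.9, 74.3], [14.3, -19.6, 79.8], [21.9, 47.5, 73.7], [28.9, -20.9, 77.7], [33.9, 26.0, 73.1], [37.9, 30.0, 73.4], [45.9, -15.5, 74.4], [52.0, -29.3, 73.4], [58.7, 25.3, 74.0]]
```

Call:
arm_command(
  fingers=[1,1,0.6,0.4,0.3,0.3,0.3,0.3],
  travel=[
    [0.0002,0,-0.0006],
    [0.0002,0,-0.0006],
    [0.0002,0,-0.0006],
    [0.0002,0,-0.0006],
    [0.0002,0,-0.0006],
    [0.0002,0,-0.0006],
    [0.0002,0,-0.0006],
    [0.0002,0,-0.0006],
  ],
  dr=[
    [0,0,0],
    [0,0,0],
    [0,0,0],
    [0,0,0],
    [0,0,0],
    [0,0,0],
    [0,0,0],
    [0,0,0],
  ],
  squeeze=5,
)

```text
time: 16.87
tool_pos: [0.5293, -0.1304, 0.0785]
tool_rot: [3.142, 0.001, 2.845]
contact_force: [-0.7, 0.0, 1.1]
opening: 0.0317
grip_force: 0.0
```

Call:
arm_command(
  fingers=[0.3,0.3,0.3,0.3,0.3,0.3,0.3,0.3],
  travel=[
    [0,0,-0.01],
    [0,0,-0.025],
    [0,0,-0.045],
    [0,0,-0.07],
    [0,0,-0.1],
    [0.03,0,-0.12],
    [0.07,0,-0.12],
    [0.11,0,-0.12],
  ],
  dr=[
    [0,0,0],
    [0,0,0],
    [0,0,0],
    [0,0,0],
    [0,0,0],
    [0,0,0],
    [0,0,0],
    [0,0,0],
  ],
)

```text
time: 17.53
tool_pos: [0.4236, -0.0982, 0.2002]
tool_rot: [-3.141, 0.004, 2.845]
contact_force: [-0.8, 0.7, 0.5]
opening: 0.0324
grip_force: 0.0
```

```bash
python3 - <<'E'
from h import *
d=grab("f")
f=lambda c,uv,w,h,s:cv2.resize(c["color"][int(uv[1])-h:int(uv[1])+h,int(uv[0])-w:int(uv[0])+w],None,fx=s,fy=s,interpolation=cv2.INTER_CUBIC)
X=bw(0,-15,.08)
u=[proj(d[n],X) for n in("scene","side")];print(u,observe()["contact_force"])
cv2.imwrite("pics/f1.png",np.hstack([f(d["scene"],u[0],33,40,6),f(d["side"],u[1],33,40,6)]))
print(observe()["tool_pos"])
for n in("scene","side"):
    c=d[n];Q=box(cloud(c));im=c["color"].astype(int)
    m=(im[...,2]>1.8*im[...,1])&(abs(Q[...,0]+36)<40)&(abs(Q[...,1]+25)<40)&(Q[...,2]>104)&(Q[...,2]<115)
    if m.sum()>5:print(n,m.sum(),cv2.minAreaRect(Q[m][:,:2].astype(np.float32)),np.median(Q[m][:,2]),"expect",-36,-25.4)
E
```

```text
[array([351.42114459, 177.56826783]), array([357.33853122, 183.9854451 ])] [-0.25223029 -0.44698486  0.5130793 ]
[ 0.42145209 -0.09706162  0.19928962]
scene 39 ((-39.05736541748047, -23.21640968322754), (12.800188064575195, 26.478240966796875), 87.97442626953125) 109.2116535637971 expect -36 -25.4
side 38 ((-36.77290725708008, -23.14516830444336), (12.59288501739502, 29.831209182739258), 79.25804901123047) 111.06570851877309 expect -36 -25.4
```

View pics/f1.png

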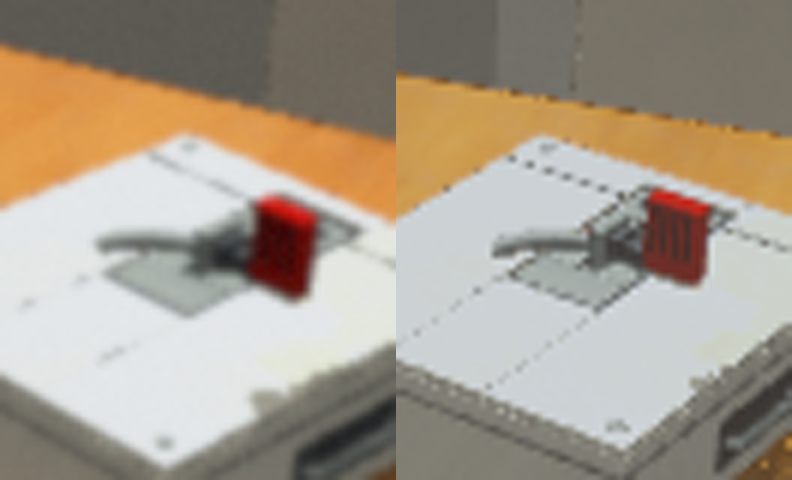

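The last picture shows the leaf flat, the bar through the staple to about (100,243) in the left crop, the collar against the staple and the grip standing upright and free. The jar and otoscope were not approached. I hand in the job.

```bash
python3 -c "
from cell import *
print(hand_in())"
```

```text
the job is handed in; nothing more can be done
None
```

I folded the hasp leaf flat, threaded the lock pin through the staple until its collar met the legs, released it lying flat on the lid, and handed the job in at about 17.7 s. I could not see the red flap in the pictures, so its lifting is inferred from the bar showing behind the staple.

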